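# Parts can off the drip stand

## Robot

A 6-joint arm with a two-finger parallel gripper is mounted at the origin on a cart in front of the work surface, level with it; the furniture and walls round the work are solid. World frame = base frame: x ahead of the robot, y to its left, z up, the work surface at z = 0. Lengths are in mm, angles in rad, forces in N, time in s.
With the tool pointing down it reaches from about 350 to 975 mm from the base axis. Payload 7.1 kg.
Tool frame: the origin (TCP) lies midway between the tips of the shut fingers; the grasp point (between the pads) lies 19 mm behind it (ctrl.grasp_offset is the distance from the TCP to the grasp point, in mm); z points along the fingers, y is the line along which they close (so a half turn about z gives the same grasp; the last joint's range is limited). The gripper opens to 88 mm and grips with 3 to 60 N. Pads are 20 mm wide; open, the fingers measure 115 mm over their backs; the gripper's body (75 mm by 178 mm) begins 61 mm behind the grasp point.
Start: joints at [-1.362, 0.423, 1.63, -0, 1.089, -0.019], TCP at [141.166, -608.832, 222.675] pointing down, gripper open.
Joint ranges: [-3, 3], [-0.9, 2.11], [0.09, 2.58], [-1.31, 4.45], [0.11, 2.69], [-2.54, 2.54]. Speed limits (rad/s): [2.39, 2.39, 3.01, 3.14, 3.14, 3.14].

## Interface

Orientations are given as a rotation vector (axis times angle).
In Python, from workcell import ctrl gives the robot as it stands. The module is installed in compiled form; this text tells all that it offers.
- The arm moves only by the tool servo_tool, never from a script. Its argument "rows" is a list of rows, each a list of 7 numbers: the turn, a rotation vector about the tool's x, y, z as a fraction of full scale, then the shift along the tool's x, y, z as a fraction of full scale, then the finger opening in mm, from 0 to 87.8. A call has 1 to 10 rows; each row is the pose to reach, as a shift and turn from the pose commanded when the call began, along the tool's axes at that moment; what a row does not reach only later rows make up. Full scale, the value 1, is 20 cm for a shift and 1.5 rad for a turn. A row lasts 1/8 s, in which the tool goes at most 62.5 mm and 10.7 degrees, less where a joint would pass 70% of its speed; a pose out of reach is approached as far as the arm can. A call with a number of a shift or a turn outside -1 to 1 is refused whole. A call with a gripper value outside its range is refused whole. The fingers move at their own pace and stop on an object; the grip force is fixed at half the most. Time passes only in rows, so rows that repeat a pose let the fingers close. It gives the time, the measured TCP pose, the force, the opening and the grip force at its end, in the units of the state.
- ctrl.get_obs(): the state, without advancing time (a new reading comes with each control period).
- ctrl.get_image(name): name is "scene" or "top"; returns (picture, depth): 384x512x3 uint8, red, green, blue; 384x512 float32, mm along the optical axis (not along the pixel's ray), 0 where there is no reading.
- ctrl.camera_info(name): a dict with "intrinsics" (3x3 intrinsics, pixels), "R" (3x3) and "t" (3): a world point X has camera coordinates R X + t. Camera axes: x right, y down, z forward; pixel columns grow to the right and rows downward; lengths in mm; the calibration is good to about 2 mm. A picture is of the moment at which its call begins. camera_info takes no time and is no camera call.
- ctrl.close_job(): hands the job in; it is judged then, once.
The state is a dict: "t": time; "qpos": joint angles; "qvel": joint speeds; "joint_torque": joint torques, N m; "ee_pos": TCP position; "orientation": TCP orientation; "ft_force": force on the tool from outside, world axes, zero at the start; "moment": the same for the moment, N m; "width": finger opening in mm; "grasp_force": force on a finger pad.
Only numpy, scipy, OpenCV 4.12 (cv2) and the standard library are available. Lean on these libraries where they do the work, as an engineer would, in place of code of your own. Each camera call takes 0.05 s, during which the arm holds its last target. There are 200 camera calls.

## Task

The small parts can with the orange handle grip has finished draining. Pick it up by its handle, lift it off its drip stand and set it down gently, upright and wholly on the round black rubber mat, then let go. Leave the can with the blue grip where it stands.

Things in the scene. Friction and masses are not known exactly. Their poses are not given: they have to be found in the camera images.
- orange_can_mid (a point): Centre of the can to move: open metal can, 84 mm across, 75 mm high, 0.25 to 0.5 kg, with a stiff arched wire handle over it. The handle's top is a level bar with an orange round grip, 16 mm thick, 66 mm long, 47 mm clear of the rim. This point is on the can's axis, 65 mm above its underside and 65 mm below the bar's middle. z: can's axis (up), y: along the bar. Handle uprights at y = +-46 mm.
- orange_stand_top (a point): Centre of the top face of the fixed drip stand that carries the orange-gripped can at the start: a perforated round steel plate 112 mm across, 70 mm above the bench, on three legs over a grey tray. The three leg tips, 56 mm from its centre, rise 10 mm above the plate round the can's foot, so the can must go straight up first. z is up.
- blue_can_mid (a point): The same point of the other can, which is alike but has a blue grip; it stands on a second, identical drip stand and is to be left alone.
- mat_centre (a point): Centre of the top face of the round black rubber mat, 130 mm across and 4 mm thick, fixed flat on the bench: where the orange can goes. z is up. The mat and the two stands may change places.
Things that resemble listed ones, but are neither listed nor needed, are in the scene too. Of the things that look like the part that bears mat_centre, take the one that is farthest to the robot's left at the start.

How it is judged (in metres and radians):
On the way:
1. the orange-gripped can is lifted clear of its stand (height (world z) of orange_can_mid above 0.155 m and angle between orange_can_mid's own z axis and vertical below 0.35 rad), for 0.2 s.
At the end, for the whole second after the job is handed in: The orange-gripped can stands upright (within 6 degrees) and at rest on the mat, its axis within 23 mm of the mat's centre, so that it is wholly on the mat; the blue-gripped can is within 20 mm of where it stood (horizontal distance between orange_can_mid and mat_centre below 0.023 m and z of orange_can_mid in the frame of mat_centre between 0.06 and 0.069 m and angle between orange_can_mid's own z axis and vertical below 0.1 rad and linear speed of orange_can below 0.02 m/s and distance of blue_can_mid from where it was at the start of the episode below 0.02 m); the robot touches nothing.
It fails at once if the orange-gripped can is tipped by more than 30 degrees (angle between orange_can_mid's own z axis and vertical above 0.524 rad).
It fails at once if the can is dropped or slammed on the mat (over 60 N) (contact force between orange_can and rest_mat above 60 N).
It fails at once if the blue-gripped can is shifted by more than 20 mm (distance of blue_can_mid from where it was at the start of the episode above 0.02 m).
It also fails if it takes over 37 s, if anything falls off the work surface, if the arm or the gripper's body presses on something with over 40 N, if the wrist force passes 120 N, or if a joint passes its speed limit or range.

## Working session

There is one attempt and no reset: what is moved stays moved. The work goes in short steps, Python scripts to look and compute and a tool call to move; the robot and the scene stay as the last step left them, time stands still between calls to the robot, and variables do not carry over. Pictures are saved under pics/ and viewed, at most 10 in all, crops included, and the job is handed in when it is done.

Besides the shell and the picture viewer there is one more tool, called after "Emit:" as name(argument=value, ...), one argument or row to a line, values as JSON. servo_tool: Moves the arm, as the interface text tells. Its arguments: {"type":"object","properties":{"rows":{"type":"array","items":{"type":"array","items":{"type":"number"}}}},"required":["rows"]}

```bash
mkdir -p pics; cat > h.py <<'E'
import numpy as np,cv2
from workcell import ctrl
def px2w(name,d,u,v):
    c=ctrl.camera_info(name);K=np.array(c["intrinsics"]);R=np.array(c["R"]);t=np.array(c["t"])
    u=np.asarray(u,float);v=np.asarray(v,float);z=d[v.astype(int),u.astype(int)]
    p=np.linalg.inv(K)@np.stack([u,v,np.ones_like(u)]).reshape(3,-1)*z.reshape(-1)
    return (R.T@(p-t.reshape(3,1))).T
E
python3 - <<'E'
from h import *
for n in ("scene","top"):
    im,d=ctrl.get_image(n);cv2.imwrite(f"pics/{n}0.png",im[:,:,::-1]);np.save(n+"d0",d);np.save(n+"i0",im)
    c=ctrl.camera_info(n);print(n,-np.array(c["R"]).T@np.array(c["t"]))
o=ctrl.get_obs();print(o["t"],o["ee_pos"],o["orientation"],o["width"])
E
```

```text
scene [236.06851532 451.09314463 713.61896497]
top [ 468.97943992 -109.74979723 1292.67093151]
0.1 [ 141.06241069 -608.35061968  222.0019433 ] [-3.11987446e+00 -3.56855838e-01  2.15340620e-04] 87.70011934808748
```

View pics/top0.png

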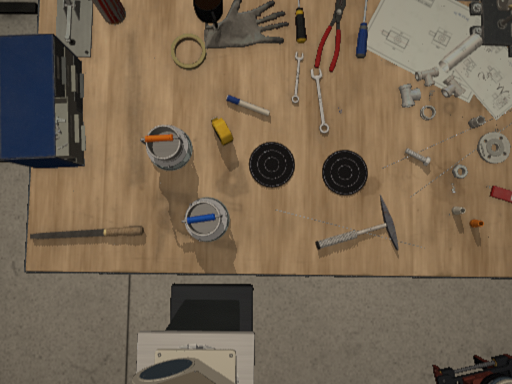

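View pics/scene0.png

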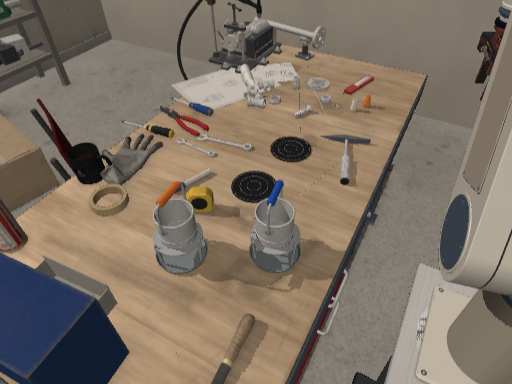

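Top view: there are two black mats, at (271,164) and (345,172). The robot's left is the image's left, so the mat at (271,164) should be the one meant. The orange grip is at (158,139) and the blue at (202,218). Next I measure these and check them in a crop.

```bash
python3 - <<'E'
from h import *
im=np.load("topi0.npy");d=np.load("topd0.npy");si=np.load("scenei0.npy");sd=np.load("scened0.npy")
for n,i,dd in(("top",im,d),("scene",si,sd)):
    h=cv2.cvtColor(i,cv2.COLOR_RGB2HSV)
    for c,lo,hi in(("orange",(5,170,120),(18,255,255)),("blue",(105,170,80),(125,255,255))):
        m=cv2.inRange(h,lo,hi)
        k,l,s,ce=cv2.connectedComponentsWithStats(m)
        for j in range(1,k):
            if 60<s[j,4]<800:
                v,u=np.where(l==j);P=px2w(n,dd,u,v);P=P[(P[:,2]>150)&(P[:,2]<250)]
                if len(P)<40: continue
                w,V=np.linalg.eigh(np.cov(P.T));a=V[:,2];q=(P-P.mean(0))@a
                print(n,c,ce[j].round(),P.mean(0).round(1),"mid",(P.mean(0)+a*(q.max()+q.min())/2).round(1),"axis",a.round(3),"len",np.ptp(q).round(1),"zmax",P[:,2].max().round(1))
h=cv2.cvtColor(im,cv2.COLOR_RGB2GRAY)
for c in((271,164),(345,172)):
    m=np.zeros_like(h);x,y=c;m[y-32:y+32,x-32:x+32]=(h[y-32:y+32,x-32:x+32]<60)*255
    m=cv2.morphologyEx(m,cv2.MORPH_OPEN,np.ones((3,3)))
    k=max(cv2.findContours(m,cv2.RETR_EXTERNAL,0)[0],key=cv2.contourArea);e=cv2.fitEllipse(k)
    print("mat",e,px2w("top",d,e[0][0],e[0][1]).round(1))
# stand / can: points by height round orange
vv,uu=np.mgrid[0:384,0:512];P=px2w("top",d,uu.ravel(),vv.ravel())
for name,u,v in(("orange",168,148),("blue",207,220)):
    near=(np.hypot(uu.ravel()-u,vv.ravel()-v)<32)
    for lo,hi in((135,152),(62,82)):
        Q=P[near&(P[:,2]>lo)&(P[:,2]<hi)]
        c,r=cv2.minEnclosingCircle(Q[:,:2].astype(np.float32));print(name,lo,len(Q),np.round(c,1),round(r,1))
cv2.imwrite("pics/crop.png",cv2.resize(im[90:260,120:380][:, :, ::-1],None,fx=3,fy=3,interpolation=cv2.INTER_CUBIC))
E
```

```text
top orange [158. 137.] [650.3  82.8 207.1] mid [650.4  82.4 207.1] axis [-0.102  0.995  0.023] len 64.4 zmax 214.1
top blue [201. 218.] [462.4 -21.6 207.1] mid [462.4 -21.8 207.1] axis [-0.149  0.989 -0.004] len 61.7 zmax 211.7
scene orange [168. 193.] [648.1  83.  204. ] mid [648.2  81.3 204. ] axis [-0.082  0.997 -0.003] len 67.1 zmax 207.3
scene blue [275. 192.] [460.6 -19.3 203.9] mid [460.9 -21.4 203.9] axis [-0.159  0.987 -0.012] len 65.3 zmax 207.9[ WARN:0@0.181] global contours_new.cpp:654 findContours Chain code output is an experimental feature and might change in future!
Traceback (most recent call last):
cv2.error: OpenCV(4.12.0) /io/opencv/modules/imgproc/src/shapedescr.cpp:315: error: (-215:Assertion failed) npoints >= 0 && (depth == CV_32F || depth == CV_32S) in function 'contourArea'
```

```bash
python3 - <<'E'
from h import *
im=np.load("topi0.npy");d=np.load("topd0.npy")
h=cv2.cvtColor(im,cv2.COLOR_RGB2GRAY)
for c in((271,164),(345,172)):
    m=np.zeros_like(h);x,y=c;m[y-32:y+32,x-32:x+32]=(h[y-32:y+32,x-32:x+32]<60)*255
    m=cv2.morphologyEx(m,cv2.MORPH_OPEN,np.ones((3,3)))
    k=max(cv2.findContours(m,cv2.RETR_EXTERNAL,cv2.CHAIN_APPROX_NONE)[0],key=cv2.contourArea);e=cv2.fitEllipse(k)
    print("mat",np.round(e[0],1),np.round(e[1],1),px2w("top",d,e[0][0],e[0][1]).round(1))
vv,uu=np.mgrid[0:384,0:512];P=px2w("top",d,uu.ravel(),vv.ravel())
for name,u,v in(("orange",168,148),("blue",207,220)):
    near=(np.hypot(uu.ravel()-u,vv.ravel()-v)<32)
    for lo,hi in((138,152),(64,76)):
        Q=P[near&(P[:,2]>lo)&(P[:,2]<hi)]
        c,r=cv2.minEnclosingCircle(Q[:,:2].astype(np.float32));print(name,lo,len(Q),np.round(c,1),round(r,1))
print("tall things",[(int(x),int(y),int(z)) for x,y,z in P[(P[:,2]>250)&(P[:,0]>300)][::150]])
o=ctrl.get_obs();from scipy.spatial.transform import Rotation as R
print(R.from_rotvec(o["orientation"]).as_matrix().round(3))
cv2.imwrite("pics/crop.png",cv2.resize(im[90:260,120:380][:, :, ::-1],None,fx=3,fy=3,interpolation=cv2.INTER_CUBIC))
E
```

```text
mat [271.5 164.3] [43.4 44.6] [[ 614.9 -199.6    1. ]]
mat [344.6 172.3] [43.8 44. ] [[ 596.1 -405.6    2. ]]
orange 138 192 [648.4  81.8] 47.1
orange 64 703 [650.6  81.7] 57.0
blue 138 171 [460.1 -22. ] 44.5
blue 64 849 [457.7 -24.1] 57.3
tall things [(468, -109, 1292), (468, -109, 1292), (468, -109, 1292), (468, -109, 1292), (468, -109, 1292)]
[[ 0.974  0.226 -0.   ]
 [ 0.226 -0.974  0.001]
 [ 0.    -0.001 -1.   ]]
```

View pics/crop.png

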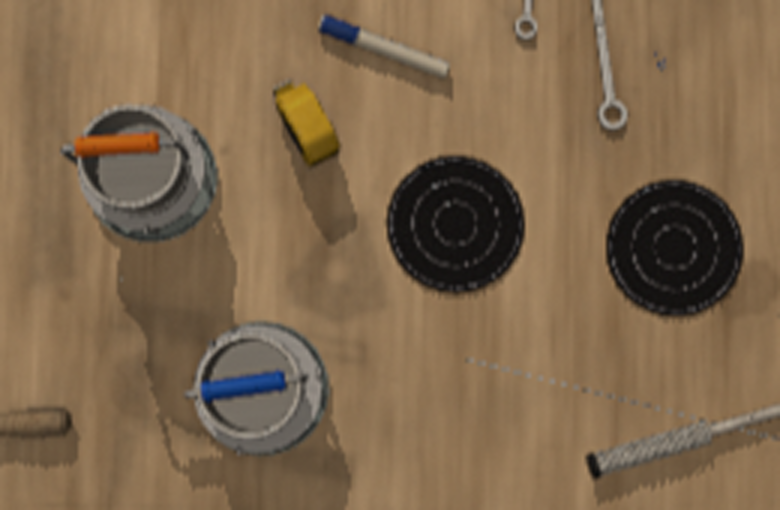

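Candidates for the mat are (271,164) at y = -200 mm and (345,172) at y = -406 mm. The first is farther to the robot's left, and the crop confirms it at (456,224). The orange can has its bar at about (649.5, 82, 200) with axis (-0.09, 0.996). The first move goes toward the can, raised, with the yaw turned about 82°.

Emit:
servo_tool(
  rows=[
    [0,0,-0.12,0.1,-0.09,-0.1,87],
    [0,0,-0.24,0.25,-0.21,-0.2,87],
    [0,0,-0.36,0.4,-0.34,-0.3,87],
    [0,0,-0.48,0.55,-0.47,-0.35,87],
    [0,0,-0.6,0.7,-0.6,-0.35,87],
    [0,0,-0.72,0.85,-0.73,-0.35,87],
    [0,0,-0.84,0.95,-0.81,-0.35,87],
    [0,0,-0.955,1,-0.86,-0.35,87],
    [0,0,-0.955,1,-0.86,-0.35,87],
  ],
)

```text
t: 1.23
ee_pos: [297.4, -395.4, 292.5]
orientation: [-2.119, -2.318, -0.0]
ft_force: [0.2, 0.5, 0.3]
width: 86.8
grasp_force: 0.0
```

```bash
cat >> h.py <<'E'
from scipy.spatial.transform import Rotation as Ro
def delta(target,axis=(-0.0925,0.9957)):
    o=ctrl.get_obs();M=Ro.from_rotvec(o["orientation"]).as_matrix()
    x=np.array([*axis,0]);x/=np.linalg.norm(x);z=np.array([0,0,-1.]);G=np.stack([x,np.cross(z,x),z],1)
    print("t",round(o["t"],2),"pos",np.round(o["ee_pos"],1),"q",np.round(o["qpos"],2),"F",np.round(o["ft_force"],1),"w",round(o["width"],1),"g",round(o["grasp_force"],1))
    print("turn",(Ro.from_matrix(M.T@G).as_rotvec()/1.5).round(4),"shift",(M.T@(np.array(target)-o["ee_pos"])/200).round(3))
E
python3 -c "
from h import *
delta((649.5,82,260))"
```

```text
t 1.23 pos [ 297.4 -395.4  292.5] q [-0.95  0.15  1.84 -0.    1.15 -1.04] F [0.2 0.5 0.3] w 86.8 g 0.0
turn [-0.0002 -0.0003 -0.0021] shift [2.22  1.967 0.163]
```

Emit:
servo_tool(
  rows=[
    [0,0,0,0.15,0.13,0,87],
    [0,0,0,0.35,0.31,0,87],
    [0,0,0,0.55,0.49,0,87],
    [0,0,0,0.75,0.67,0,87],
    [0,0,0,0.9,0.8,0,87],
    [0,0,0,1,0.89,0,87],
  ],
)

```text
t: 1.98
ee_pos: [457.4, -180.2, 292.6]
orientation: [-2.124, -2.315, 0.0]
ft_force: [-0.2, -0.6, -0.2]
width: 87.2
grasp_force: 0.0
```

Emit:
servo_tool(
  rows=[
    [0,0,0,0.15,0.13,0,87],
    [0,0,0,0.35,0.31,0,87],
    [0,0,0,0.55,0.49,0,87],
    [0,0,0,0.75,0.67,0,87],
    [0,0,0,0.9,0.8,0,87],
    [0,0,0,1,0.89,0,87],
    [0,0,0,1,0.89,0,87],
  ],
)

```text
t: 2.85
ee_pos: [616.8, 34.6, 292.0]
orientation: [-2.122, -2.317, 0.001]
ft_force: [-0.9, -0.4, -0.0]
width: 87.2
grasp_force: 0.0
```

```bash
python3 -c "
from h import *
delta((649.5,82,260))"
```

```text
t 2.85 pos [616.8  34.6 292. ] q [ 0.04  0.34  1.58 -0.    1.22 -0.05] F [-0.9 -0.4 -0. ] w 87.2 g 0.0
turn [-0.0004  0.     -0.0032] shift [0.222 0.184 0.16 ]
```

Emit:
servo_tool(
  rows=[
    [0,0,-0.003,0.08,0.07,0.05,87],
    [0,0,-0.003,0.17,0.14,0.11,87],
    [0,0,-0.003,0.222,0.184,0.16,87],
    [0,0,-0.003,0.222,0.184,0.16,87],
    [0,0,-0.003,0.222,0.184,0.26,87],
    [0,0,-0.003,0.222,0.184,0.36,87],
    [0,0,-0.003,0.222,0.184,0.46,87],
    [0,0,-0.003,0.222,0.184,0.53,87],
    [0,0,-0.003,0.222,0.184,0.555,87],
    [0,0,-0.003,0.222,0.184,0.555,87],
  ],
)

```text
t: 4.1
ee_pos: [648.7, 81.6, 181.5]
orientation: [-2.115, -2.323, 0.0]
ft_force: [-0.0, 0.7, -0.6]
width: 87.2
grasp_force: 0.0
```

```bash
python3 - <<'E'
from h import *
delta((649.5,82,181))
im,d=ctrl.get_image("scene");cv2.imwrite("pics/s1.png",cv2.resize(im[110:300,90:330,::-1],None,fx=3,fy=3))
E
```

```text
t 4.1 pos [648.7  81.6 181.5] q [ 0.11  0.51  1.59 -0.    1.04  0.01] F [-0.   0.7 -0.6] w 87.2 g 0.0
turn [-0.0002  0.      0.0009] shift [0.002 0.004 0.002]
```

View pics/s1.png

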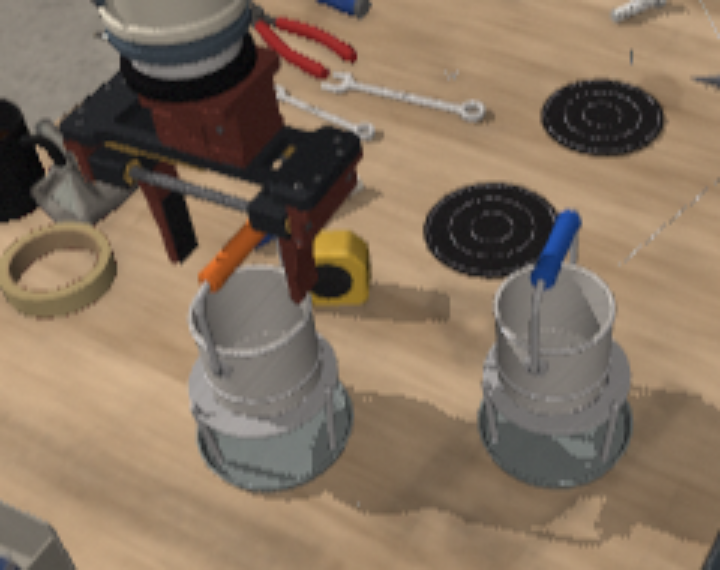

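The orange grip, around (235,255) in the crop, sits between the two open fingers at (180,250) and (297,290). Closing now.

Emit:
servo_tool(
  rows=[
    [0,0,0,0,0,0,40],
    [0,0,0,0,0,0,20],
    [0,0,0,0,0,0,8],
    [0,0,0,0,0,0,4],
    [0,0,0,0,0,0,4],
    [0,0,0,0,0,0,4],
    [0,0,0,0,0,0,4],
    [0,0,0,0,0,0,4],
  ],
)

```text
t: 5.15
ee_pos: [648.9, 81.7, 181.8]
orientation: [2.114, 2.323, 0.001]
ft_force: [0.6, 0.0, 0.5]
width: 15.0
grasp_force: 30.0
```

Emit:
servo_tool(
  rows=[
    [0,0,0,0,0,-0.02,0],
    [0,0,0,0,0,-0.06,0],
    [0,0,0,0,0,-0.12,0],
    [0,0,0,0,0,-0.19,0],
    [0,0,0,0,0,-0.26,0],
    [0,0,0,0,0,-0.32,0],
    [0,0,0,0,0,-0.37,0],
    [0,0,0,0,0,-0.4,0],
    [0,0,0,0,0,-0.4,0],
    [0,0,0,0,0,-0.4,0],
  ],
)

```text
t: 6.4
ee_pos: [648.4, 81.6, 261.1]
orientation: [-2.114, -2.323, 0.001]
ft_force: [-0.2, -0.0, -3.6]
width: 15.3
grasp_force: 30.0
```

```bash
python3 - <<'E'
from h import *
delta((616,-200,261))
im,d=ctrl.get_image("scene");cv2.imwrite("pics/s2.png",cv2.resize(im[70:300,70:330,::-1],None,fx=2.5,fy=2.5))
E
```

```text
t 6.4 pos [648.4  81.6 261.1] q [ 0.11  0.43  1.53 -0.    1.19  0.01] F [-0.2 -0.  -3.6] w 15.3 g 30.0
turn [-0.0006  0.      0.0009] shift [-1.387e+00 -2.930e-01  1.000e-03]
```

View pics/s2.png

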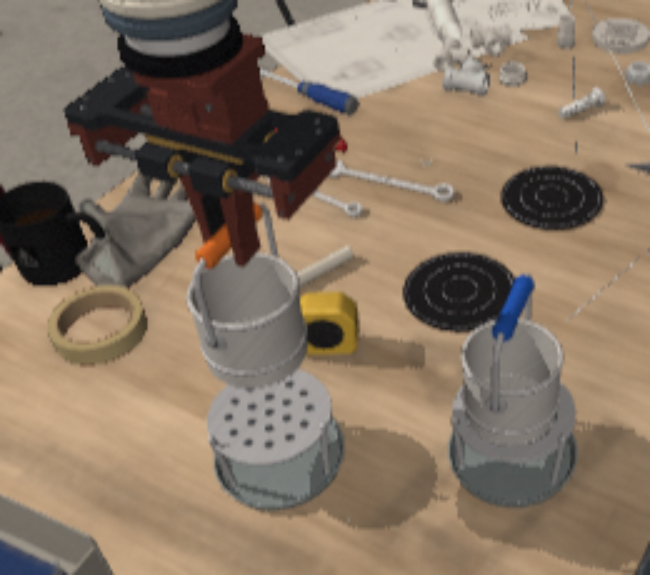

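The can hangs upright from the gripper at (250,310), clear of the perforated stand. I'll carry it over to the mat.

Emit:
servo_tool(
  rows=[
    [0,0,0,-0.015,-0.003,0,0],
    [0,0,0,-0.05,-0.01,0,0],
    [0,0,0,-0.1,-0.021,0,0],
    [0,0,0,-0.17,-0.036,0,0],
    [0,0,0,-0.25,-0.053,0,0],
    [0,0,0,-0.34,-0.072,0,0],
    [0,0,0,-0.43,-0.091,0,0],
    [0,0,0,-0.52,-0.11,0,0],
    [0,0,0,-0.61,-0.129,0,0],
    [0,0,0,-0.7,-0.148,0,0],
  ],
)

```text
t: 7.7
ee_pos: [632.2, -61.8, 261.7]
orientation: [2.115, 2.323, -0.0]
ft_force: [-0.6, -0.5, -3.0]
width: 15.3
grasp_force: 30.0
```

Emit:
servo_tool(
  rows=[
    [0,0,0,-0.09,-0.019,0,0],
    [0,0,0,-0.18,-0.038,0,0],
    [0,0,0,-0.27,-0.057,0,0],
    [0,0,0,-0.36,-0.076,0,0],
    [0,0,0,-0.45,-0.095,0,0],
    [0,0,0,-0.53,-0.112,0,0],
    [0,0,0,-0.6,-0.127,0,0],
    [0,0,0,-0.65,-0.137,0,0],
    [0,0,0,-0.68,-0.144,0,0],
    [0,0,0,-0.687,-0.145,0,0],
  ],
)

```text
t: 8.95
ee_pos: [616.3, -200.2, 261.6]
orientation: [-2.115, -2.323, -0.0]
ft_force: [0.3, 0.1, -3.4]
width: 15.4
grasp_force: 30.0
```

```bash
python3 - <<'E'
from h import *
delta((615.5,-200,117))
im,d=ctrl.get_image("scene");cv2.imwrite("pics/s3.png",cv2.resize(im[50:280,180:440,::-1],None,fx=2.5,fy=2.5))
# mat centre in the scene camera from start picture
si=np.load("scenei0.npy");sd=np.load("scened0.npy");g=si.max(2);m=np.zeros_like(g);m[165:205,225:266]=(g[165:205,225:266]<60)*255
v,u=np.where(m>0);P=px2w("scene",sd,u,v);P=P[abs(P[:,2])<12];print("mat scene",(P.min(0)+P.max(0))/2,np.ptp(P,0))
E
```

```text
t 8.95 pos [ 616.3 -200.2  261.6] q [-0.33  0.42  1.54  0.    1.18 -0.43] F [ 0.3  0.1 -3.4] w 15.4 g 30.0
turn [-0.     -0.0001  0.0008] shift [ 0.001 -0.004  0.723]
mat scene [ 622.14927684 -200.49769707    1.47586853] [113.64927292 125.27439579   7.8515206 ]
```

View pics/s3.png

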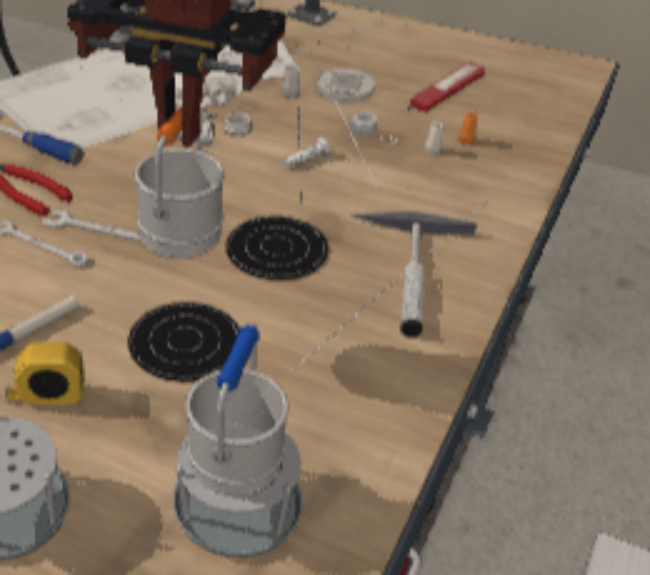

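The can at (180,205) hangs upright above the left-hand mat. I'll lower it to just short of contact.

Emit:
servo_tool(
  rows=[
    [0,0,0,0,-0.002,0.03,0],
    [0,0,0,0,-0.004,0.09,0],
    [0,0,0,0,-0.004,0.18,0],
    [0,0,0,0,-0.004,0.28,0],
    [0,0,0,0,-0.004,0.38,0],
    [0,0,0,0,-0.004,0.48,0],
    [0,0,0,0,-0.004,0.57,0],
    [0,0,0,0,-0.004,0.64,0],
    [0,0,0,0,-0.004,0.68,0],
    [0,0,0,0,-0.004,0.69,0],
  ],
)

```text
t: 10.25
ee_pos: [615.5, -200.1, 123.3]
orientation: [-2.114, -2.323, 0.0]
ft_force: [-0.3, -0.1, -3.1]
width: 14.8
grasp_force: 30.0
```

Emit:
servo_tool(
  rows=[
    [0,0,0,0,0,0,0],
    [0,0,0,0,0,0.005,0],
    [0,0,0,0,0,0.01,0],
    [0,0,0,0,0,0.015,0],
    [0,0,0,0,0,0.02,0],
    [0,0,0,0,0,0.025,0],
    [0,0,0,0,0,0.03,0],
    [0,0,0,0,0,0.03,0],
  ],
)

```text
t: 11.25
ee_pos: [615.5, -200.1, 117.5]
orientation: [-2.115, -2.323, 0.0]
ft_force: [0.4, -0.7, -3.5]
width: 15.1
grasp_force: 30.0
```

Emit:
servo_tool(
  rows=[
    [0,0,0,0,0,0.002,0],
    [0,0,0,0,0,0.004,0],
    [0,0,0,0,0,0.005,0],
    [0,0,0,0,0,0.005,0],
  ],
)

```text
t: 11.75
ee_pos: [615.5, -200.1, 116.7]
orientation: [-2.115, -2.323, 0.0]
ft_force: [0.4, 0.4, -2.8]
width: 15.5
grasp_force: 30.0
```

Emit:
servo_tool(
  rows=[
    [0,0,0,0,0,0.002,0],
    [0,0,0,0,0,0.004,0],
    [0,0,0,0,0,0.005,0],
    [0,0,0,0,0,0.005,0],
  ],
)

```text
t: 12.25
ee_pos: [615.7, -200.1, 115.8]
orientation: [2.114, 2.323, 0.0]
ft_force: [-0.6, 0.1, -2.1]
width: 14.8
grasp_force: 30.0
```

Emit:
servo_tool(
  rows=[
    [0,0,0,0,0,0.002,0],
    [0,0,0,0,0,0.004,0],
    [0,0,0,0,0,0.004,0],
  ],
)

```text
t: 12.62
ee_pos: [616.3, -200.3, 115.6]
orientation: [2.114, 2.322, 0.001]
ft_force: [-0.0, -0.1, 3.6]
width: 16.1
grasp_force: 30.0
```

Contact: the vertical force went from -3 N to +3.6 N. Now I open the fingers and check before backing off.

Emit:
servo_tool(
  rows=[
    [0,0,0,0,0,0,22],
    [0,0,0,0,0,0,30],
    [0,0,0,0,0,0,45],
    [0,0,0,0,0,0,65],
    [0,0,0,0,0,0,80],
    [0,0,0,0,0,0,80],
  ],
)

```text
t: 13.38
ee_pos: [615.5, -200.1, 114.8]
orientation: [-2.115, -2.323, 0.0]
ft_force: [0.4, 0.2, 0.5]
width: 66.6
grasp_force: 0.0
```

Emit:
servo_tool(
  rows=[
    [0,0,0,0,0,-0.03,80],
    [0,0,0,0,0,-0.1,80],
    [0,0,0,0,0,-0.2,80],
    [0,0,0,0,0,-0.35,80],
    [0,0,0,0,0,-0.5,80],
    [0,0,0,0,0,-0.7,80],
    [0,0,0,0,0,-0.85,80],
    [0,0,0,0,0,-0.9,80],
    [0,0,0,0,0,-0.9,80],
  ],
)

```text
t: 14.5
ee_pos: [615.6, -200.2, 295.7]
orientation: [2.114, 2.322, 0.001]
ft_force: [0.6, 0.3, -0.5]
width: 80.1
grasp_force: 0.0
```

Emit:
servo_tool(
  rows=[
    [0,0,0,-0.2,0,0,80],
    [0,0,0,-0.5,0,0,80],
    [0,0,0,-0.8,0,0,80],
    [0,0,0,-1,0,0,80],
    [0,0,0,-1,0,0,80],
    [0,0,0,-1,0,0,80],
  ],
)

```text
t: 15.25
ee_pos: [633.7, -398.4, 293.1]
orientation: [-2.113, -2.321, 0.0]
ft_force: [0.5, -0.4, -0.0]
width: 80.4
grasp_force: 0.0
```

```bash
python3 - <<'E'
from h import *
im,d=ctrl.get_image("top");si,sd=ctrl.get_image("scene")
cv2.imwrite("pics/s4.png",np.hstack([cv2.resize(im[80:270,120:380,::-1],(390,285)),cv2.resize(si[100:290,160:420,::-1],(390,285))]))
for n,i,dd in(("top",im,d),("scene",si,sd)):
    m=cv2.inRange(cv2.cvtColor(i,cv2.COLOR_RGB2HSV),(5,170,120),(18,255,255))
    k,l,s,ce=cv2.connectedComponentsWithStats(m)
    for j in range(1,k):
        if s[j,4]>60:
            v,u=np.where(l==j);P=px2w(n,dd,u,v);P=P[(P[:,2]>100)&(P[:,2]<160)]
            if len(P)>30:print(n,P.mean(0).round(1),len(P))
vv,uu=np.mgrid[0:384,0:512];P=px2w("top",d,uu.ravel(),vv.ravel())
Q=P[(np.hypot(P[:,0]-616,P[:,1]+200)<60)&(P[:,2]>68)&(P[:,2]<88)]
c,r=cv2.minEnclosingCircle(Q[:,:2].astype(np.float32));print("rim",c,r)
delta((615,-200,300))
E
```

```text
top [ 617.3 -199.8  140.5] 116
scene [ 614.7 -197.6  137.8] 97
rim (613.3271484375, -198.84613037109375) 45.86265563964844
t 15.35 pos [ 634.3 -397.7  294.2] q [-0.58  0.55  1.25  0.    1.34 -0.67] F [ 0.5 -0.7 -0.9] w 80.3 g 0.0
turn [-0.0006 -0.0007  0.0017] shift [ 0.993 -0.002 -0.028]
```

View pics/s4.png

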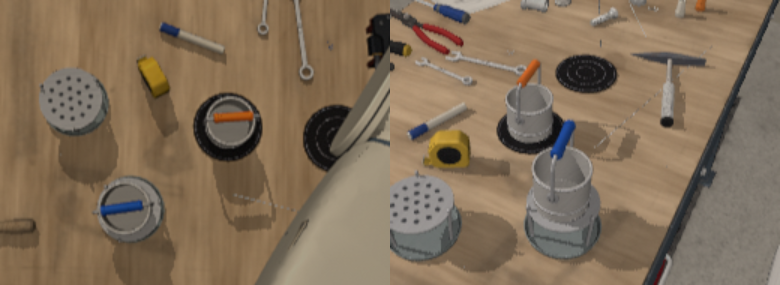

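The orange can stands upright, centred on the left mat at (228,125) in the picture. The blue can is where it was, and the gripper is clear.

```bash
python3 -c "
from workcell import ctrl
print(ctrl.close_job())"
```

```text
the job is handed in; nothing more can be done
None
```

The orange-gripped can stands upright on the left-hand black mat, about 2 mm from its centre by the camera. It has been let go, the blue-gripped can was left alone, and the job was handed in at about 15 s; no verdict was returned.

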